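Make up two sample kits at the packing table

TASK

Make up the two sample kits: the green tray gets the black-lidded jar, the white bottle and the pink cup, with the cup in the middle pocket; the blue tray gets the white-lidded jar and the yellow-lidded tin. Stand each thing upright on the floor of a pocket of its own, setting it down rather than dropping it and knocking nothing over, and leave the red-lidded jar, the tape and the glove box where they are.

Things in the scene. Friction and masses are not known exactly. Their poses are not given: they have to be found in the camera images.
- green_tray: Green plastic divided tray, fixed to the table, 244 mm long (its own x) by 84 mm wide (its own y), 20 mm high, open on top. Walls, dividers and floor 4 mm thick. 3 square pockets of 76 x 76 mm inside in one row along its x, centres at x = -80, 0 and +80 mm, y = 0; the pocket floor is 4 mm above the table. Origin: centre of its underside, z up. It lies to the left or to the right of the stock, its x pointing roughly away from the robot (turned up to 0.25 rad).
- blue_tray: Blue plastic divided tray, fixed to the table, 164 mm long (its own x) by 84 mm wide (its own y), 20 mm high, open on top. Walls, dividers and floor 4 mm thick. 2 square pockets of 76 x 76 mm inside in one row along its x, centres at x = -40 and +40 mm, y = 0; the pocket floor is 4 mm above the table. Origin: centre of its underside, z up. It lies to the left or to the right of the stock, its x pointing roughly away from the robot (turned up to 0.25 rad).
- black_lid_jar: Amber-brown cylindrical jar with a flat black lid, 50 mm diameter (lid 49 mm), 70 mm tall, the lid being the top 13 mm; about 0.16 kg. Stands upright on the steel table in the stock area between the trays. Origin: centre of its underside, z up along its axis. Belongs in the green tray.
- white_lid_jar: Amber-brown cylindrical jar with a flat white lid, 50 mm diameter (lid 49 mm), 70 mm tall, the lid being the top 13 mm; about 0.16 kg. Stands upright on the steel table in the stock area between the trays. Origin: centre of its underside, z up along its axis. Belongs in the blue tray.
- red_lid_jar: Amber-brown cylindrical jar with a flat red lid, 50 mm diameter (lid 49 mm), 70 mm tall, the lid being the top 13 mm; about 0.16 kg. Stands upright on the steel table in the stock area between the trays. Origin: centre of its underside, z up along its axis. Belongs to no kit: stays where it is, among the stock.
- bottle: White plastic bottle with a blue cap, 95 mm tall: round body of 44 mm diameter up to 70 mm, then a shoulder and a cap of 26 mm diameter; about 0.11 kg. Stands upright in the stock area. Origin: centre of its underside, z up. Belongs in the green tray.
- pink_cup: Pink plastic dosing cup, open at the top, no handle, nearly straight sides: 58 mm diameter at the rim, 56 mm at the foot, 60 mm tall, walls 3 mm; about 0.04 kg. Stands upright in the stock area. Origin: centre of its underside, z up. Belongs in the middle pocket of the green tray.
- tin: Rectangular aluminium tin with a yellow lid, 54 mm (its x) by 38 mm (its y), 70 mm tall, the lid being the top 14 mm; about 0.12 kg. Stands upright in the stock area, turned up to 0.6 rad either way (x roughly away from the robot). Origin: centre of its underside, z up. Belongs in the blue tray.
- tape_roll: Roll of beige packing tape lying flat, 100 mm diameter, 48 mm tall, beyond the stock. Origin: centre of its underside. Leave it alone.
- glove_box: Yellow and brown cardboard box of gloves with a blue glove showing in its dark slot, 120 x 220 x 75 mm (x, y, z), lying beyond the stock. Origin: centre of its underside. Leave it alone.
Not all that is in view belongs to the job. There is more than one size of the tin; the one meant has the size given above.

How it is judged:
By the outcome, as a careful person would: the job done as asked, in the order asked, and still so for the second after the job is handed in, with the robot touching nothing.
It also fails if it takes over 125 s, if anything falls off the work surface, if the arm or the gripper's body presses on something with over 40 N, if the wrist force passes 120 N, or if a joint passes its speed limit or range.

ROBOT

A 7-joint arm with a two-finger parallel gripper is mounted at the origin on the work surface. World frame = base frame: x ahead of the robot, y to its left, z up, the work surface at z = 0. Lengths are in m, angles in degrees, forces in N, time in s.
With the tool pointing down it reaches from about 0.425 to 0.875 m from the base axis. Payload 4.7 kg.
Tool frame: the origin (TCP) lies where the fingers leave the gripper's body, on its centre line; the fingertips stand 70 mm ahead of it and the grasp point (between the pads) lies 51 mm ahead of it (env.tip_reach is the distance from the TCP to the fingertips, in m); z points along the fingers, x is the direction in which the jaws open and shut, and the axes are right-handed (so a half turn about z gives the same grasp; the last joint's range is limited). The gripper opens to 87 mm and grips with 3 to 60 N. Pads are 19 mm wide; open, the fingers measure 117 mm over their backs; the gripper's body (75 mm by 190 mm) begins 51 mm behind the grasp point.
Start: joints at [-63.363, 18.392, -4.016, 83.108, 1.295, 78.541, -3.26], TCP at [0.283, 0.585, 0.292] pointing down, gripper open.
Joint ranges: [-163.93, 163.93], [-17.29, 119.83], [-79.2, 71.16], [3.27, 140.29], [-89.18, 269.18], [5.43, 117.66], [-154.24, 154.24]. Speed limits (degrees/s): [147.25, 147.25, 180, 180, 180, 180, 180].

INTERFACE

Orientations are given as [roll, pitch, yaw] about the fixed x, y, z axes, in that order (R = Rz(yaw) Ry(pitch) Rx(roll)).
In Python, from cell import env, optics, order gives the robot as it stands.
- The arm moves only by the shell command python3 -m creep 'ROWS' [FORCE]. ROWS is JSON, a list of rows, each a list of 7 numbers: the shift along the tool's x, y, z in cm, then the turn, a rotation vector about the tool's x, y, z in rad, then the opening, from 0 (shut) to 1 (fully open). A call has 1 to 20 rows; each row shifts and turns the pose as measured when the row begins, along the tool's axes as they then stand; what a row does not reach is not made up. A row lasts 1/10 s, in which the tool goes at most 50 mm and 8.59 degrees, less where a joint would pass 70% of its speed; a pose out of reach is approached as far as the arm can. A call with a gripper value outside its range is refused whole. The fingers move at their own pace and stop on an object; FORCE is the grip in N (left out, the last holds). Time passes only in rows, so rows that do not move let the fingers close. It gives the time, the measured TCP pose, the force and the opening at its end, in the units of the state.
- env.get_obs(): the state, without advancing time (a new reading comes with each control period).
- optics.read_camera(name): name is "scene" or "top" or "wrist"; returns a dict with "frame" (400x640x3 uint8, blue, green, red), "z_map" (400x640 float32, m along the optical axis (not along the pixel's ray), 0 where there is no reading), "fx", "fy", "cx", "cy" (pixels), "R" (3x3) and "t" (3): a world point X has camera coordinates R X + t; the wrist camera has in their place "hand_eye" (4x4, takes a point from camera to tool coordinates, whose origin is the TCP and whose axes are the tool frame's). Camera axes: x right, y down, z forward; pixel columns grow to the right and rows downward; lengths in m; the calibration is good to about 2 mm. A picture is of the moment at which its call begins: read the wrist's pose just before it.
- order.sign_off(): hands the job in, once; it reports no verdict.
The state is a dict: "time_s": time; "qpos": joint angles; "joint_velocities": joint speeds; "effort": joint torques, N m; "tool_pos": TCP position; "tool_rot": TCP orientation; "force": force on the tool from outside, world axes, zero at the start; "wrist_torque": the same for the moment, N m; "grip_width": finger opening in m.
Only numpy, scipy, OpenCV 4.12 (cv2) and the standard library are available. Lean on these libraries where they do the work, as an engineer would, in place of code of your own. Each camera call takes 0.05 s, during which the arm holds its last target. There are 200 camera calls.

## Working session

There is one attempt and no reset: what is moved stays moved. The work goes in short steps, Python scripts to look and compute and a shell command to move; the robot and the scene stay as the last step left them, time stands still between calls to the robot, and variables do not carry over. Pictures are saved under pics/ and viewed, on a budget of 14 in all, crops included, one or two more only if the job needs it, and the job is handed in when it is done.

```bash
mkdir -p pics; ls; python3 - <<'E'
from cell import env,optics
import cv2
o=env.get_obs();print({k:o[k] for k in('time_s','tool_pos','tool_rot','grip_width','force')})
for n in('top','scene'):
    c=optics.read_camera(n);cv2.imwrite(f'pics/{n}0.png',c['frame']);print(n,c['fx'],c['cx'],c['cy'],c['R'],c['t'])
E
```

```text
pics
{'time_s': 0.0, 'tool_pos': array([0.28310151, 0.5846587 , 0.29116786]), 'tool_rot': array([1.79992920e+02, 1.05689830e-01, 6.41684195e+01]), 'grip_width': 0.08728064221338594, 'force': array([-0.38793381, -0.2567998 ,  0.87151982])}
top 396.25870317203663 311.0395387975814 192.6340216186879 [[-2.72294334e-02 -9.99619435e-01 -4.42072113e-03]
 [-9.90008411e-01  2.75791831e-02 -1.38284977e-01]
 [ 1.38354270e-01  6.11129542e-04 -9.90382614e-01]] [0.03002161 0.56779266 0.83741526]
scene 394.38025754520214 320.1529751505843 198.37704473085049 [[-0.51351677  0.85807848  0.00135922]
 [ 0.68998945  0.41386459 -0.59382714]
 [-0.51011282 -0.30400235 -0.8045915 ]] [ 0.30302176 -0.36214584  1.31509938]
```

View pics/top0.png

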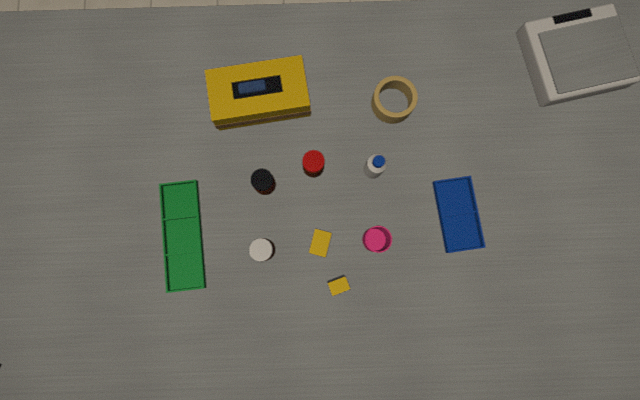

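View pics/scene0.png

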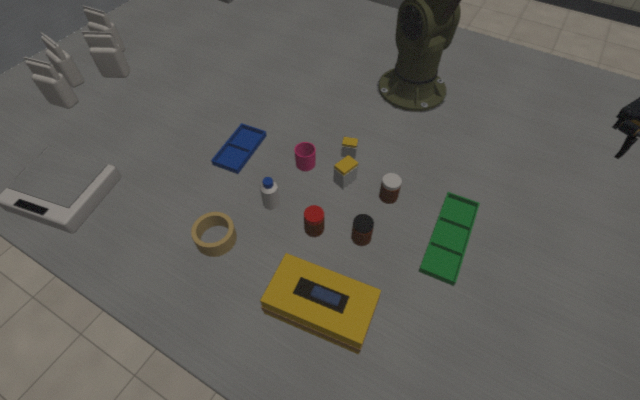

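Top view: green tray (181,236), blue tray (458,214), black jar (262,180), white jar (261,250), red jar (313,162), bottle (376,164), cup (377,239). There are two yellow-lidded tins: a larger one at (320,243) and a smaller one at (339,286). Next I measure their sizes and take an enlarged crop.

```bash
cat > h.py <<'E'
import numpy as np,cv2
from cell import env,optics
from scipy.spatial.transform import Rotation as Ro
def plane(c,uv,z):
    uv=np.atleast_2d(uv).astype(float)
    d=np.c_[(uv[:,0]-c['cx'])/c['fx'],(uv[:,1]-c['cy'])/c['fy'],np.ones(len(uv))]@c['R']
    o=-c['R'].T@c['t']; return o+d*((z-o[2])/d[:,2])[:,None]
def depthpts(c,m):
    v,u=np.nonzero(m&(c['z_map']>0)); Z=c['z_map'][v,u]
    p=np.c_[(u-c['cx'])/c['fx']*Z,(v-c['cy'])/c['fy']*Z,Z]
    return (p-c['t'])@c['R']
def wrist():
    o=env.get_obs();c=optics.read_camera('wrist')
    T=np.eye(4);T[:3,:3]=Ro.from_euler('xyz',o['tool_rot'],degrees=True).as_matrix();T[:3,3]=o['tool_pos']
    W=np.linalg.inv(T@np.array(c['hand_eye']));c['R']=W[:3,:3];c['t']=W[:3,3];return c
RNG={'black':((0,0,0),(180,255,45)),'white':((0,0,130),(180,70,255)),'red':((172,120,60),(4,255,255)),'bluecap':((100,140,40),(125,255,255)),
'pink':((158,120,60),(172,255,255)),'yellow':((20,130,80),(32,255,255)),'green':((50,100,40),(80,255,255)),'blue':((100,140,40),(125,255,255))}
def mask(c,col,box=None):
    hsv=cv2.cvtColor(c['frame'],cv2.COLOR_BGR2HSV);lo,hi=RNG[col]
    if lo[0]>hi[0]: m=cv2.inRange(hsv,lo,(180,)+hi[1:])|cv2.inRange(hsv,(0,)+lo[1:],hi)
    else: m=cv2.inRange(hsv,lo,hi)
    if box:
        k=np.zeros_like(m);x0,y0,x1,y1=box;k[y0:y1,x0:x1]=1;m=m*k
    n,l,s,_=cv2.connectedComponentsWithStats(m)
    return (l==1+np.argmax(s[1:,4])) if n>1 else m>0
def rect(c,m,z):
    ct=max(cv2.findContours(m.astype(np.uint8),0,1)[0],key=cv2.contourArea)[:,0]
    P=plane(c,ct,z)[:,:2]; (x,y),(w,h),a=cv2.minAreaRect((P*1000).astype(np.float32))
    if w<h: w,h,a=h,w,a-90
    a=(a+90)%180-90
    return np.round([x,y,w,h,a],1)
E
python3 - <<'E'
from h import *
c=optics.read_camera('top')
B={'black':(245,160,280,196,.07),'white':(245,232,278,266,.07),'red':(295,145,330,180,.07),'bluecap':(365,150,388,175,.095),'pink':(358,220,396,256,.06),'green':(150,170,215,300,.02),'blue':(425,170,495,260,.02)}
for n,b in B.items():
    m=mask(c,n,b[:4]);p=depthpts(c,m);print(n,m.sum(),rect(c,m,b[4]),'ztop',np.percentile(p[:,2],[5,50,95]).round(3))
for b in((305,225,335,260),(325,272,355,300)):
    m=mask(c,'yellow',b);p=depthpts(c,m);z=np.median(p[:,2]);print('tin',m.sum(),z.round(3),rect(c,m,z))
i=c['frame'][140:310,230:410];cv2.imwrite('pics/crop.png',cv2.resize(i,None,fx=4,fy=3.5,interpolation=2))
E
```

```text
black 436 [592.4 116.7  55.5  45.5  44.1] ztop [0.038 0.07  0.073]
white 426 [447.  124.5  47.7  46.2  -0.8] ztop [0.002 0.07  0.072]
red 393 [633.5   8.3  49.3  46.5 -11.1] ztop [0.067 0.07  0.072]
bluecap 103 [ 623.6 -128.7   23.2   21.4   88.4] ztop [0.091 0.095 0.097]
pink 609 [ 462.4 -123.    59.5   55.    87.4] ztop [0.002 0.006 0.061]
green 4220 [484.6 306.1 243.   86.8   5.2] ztop [0.002 0.005 0.021]
blue 2792 [ 514.4 -314.1  161.8   87.3    7. ] ztop [0.001 0.004 0.02 ]
tin 441 0.07 [458.2  -1.4  52.6  36.5 -16. ]
tin 270 0.054 [367.3 -38.   40.5  29.  -71. ]
```

View pics/crop.png

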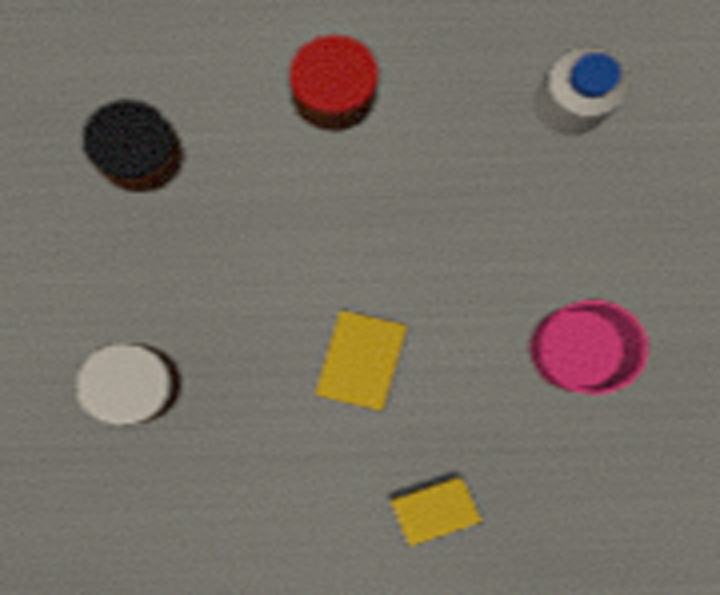

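The tin meant is the one at (320,243): it measures 53 x 37 mm and 70 mm tall. The one at (339,286) is about 41 x 29 x 54 mm, so it is the decoy, and the crop agrees. Now I'll take cleaner lid centres and work out the first move.

```bash
cat >> h.py <<'E'
def top(c,m,z):
    p=depthpts(c,m);p=p[abs(p[:,2]-z)<.006];r,_=cv2.minEnclosingCircle((p[:,:2]*1000).astype(np.float32));return np.round([*r,_*2],1),len(p)
def go(x,y,z,yaw=None):
    "mm, tcp target; prints tool-axis shift in cm, then the yaw turn"
    o=env.get_obs();R=Ro.from_euler('xyz',o['tool_rot'],degrees=True)
    d=R.inv().apply(np.array([x,y,z])-1000*o['tool_pos'])/10
    s=f"at {np.round(o['tool_pos']*1000,1)} rot {np.round(o['tool_rot'],1)} w {o['grip_width']*1000:.1f} F {np.round(o['force'],1)} t {o['time_s']:.1f} | shift cm {d.round(2)} n>={np.linalg.norm(d)/5:.1f} "
    if yaw is not None: 
        v=(R.inv()*Ro.from_euler('xyz',[180,0,yaw],degrees=True)).as_rotvec();s+=f"turn {v.round(3)} n>={np.linalg.norm(v)/.15:.1f}"
    print(s)
E
python3 - <<'E'
from h import *
c=optics.read_camera('top')
for n,b in {'black':(245,160,280,196,.07),'white':(245,232,278,266,.07),'red':(295,145,330,180,.07),'bluecap':(365,150,388,175,.095),'pink':(358,220,396,256,.06)}.items():
    print(n,top(c,mask(c,n,b[:4]),b[4]))
go(596,118,290,95)
E
```

```text
black (array([596.4, 119.1,  48.1]), 379)
white (array([447.4, 123.8,  47.3]), 398)
red (array([634.5,   7.1,  48.5]), 380)
bluecap (array([ 623.9, -128.9,   23.3]), 100)
pink (array([ 462.9, -126. ,   56.7]), 111)
at [283.1 584.8 291.6] rot [1.80e+02 1.00e-01 6.42e+01] w 86.9 F [-0.1 -0.1 -0.2] t 0.2 | shift cm [-28.39  48.5    0.2 ] n>=11.2 turn [-0.     0.001 -0.538] n>=3.6
```

```bash
python3 -m creep '[[-2,3.5,0,0,0,0,1],[-2,3.5,0,0,0,0,1],[-2,3.5,0,0,0,0,1],[-2,3.5,0,0,0,0,1],[-2,3.5,0,0,0,0,1],[-2,3.5,0,0,0,0,1],[-2,3.5,0,0,0,0,1],[-2,3.5,0,0,0,0,1],[-2,3.5,0,0,0,0,1],[-2,3.5,0,0,0,0,1],[-2,3.5,0,0,0,0,1],[-2,3.5,0,0,0,0,1],[-2,3.5,0,0,0,0,1],[-2,3.5,0,0,0,0,1],[0,0,0,0,0,-0.14,1],[0,0,0,0,0,-0.14,1],[0,0,0,0,0,-0.14,1],[0,0,0,0,0,-0.14,1],[0,0,0,0,0,0,1]]'
python3 - <<'E'
from h import *
go(596,119,280,95)
c=wrist();cv2.imwrite('pics/w1.png',c['frame'])
print(c['hand_eye'])
E
```

```text
time_s: 2.1
tool_pos: [0.613, 0.0989, 0.2853]
tool_rot: [-179.6, 0.2, 97.5]
force: [-0.3, -0.5, 0.5]
grip_width: 0.0871
at [613.   98.9 285.3] rot [-179.6    0.2   97.5] w 87.1 F [-0.3 -0.5  0.5] t 2.1 | shift cm [ 2.22 -1.42  0.53] n>=0.5 turn [-0.007  0.004  0.044] n>=0.3
[[ 9.99999431e-01  1.06672010e-03 -1.39455533e-05  3.45125226e-04]
 [-1.01488723e-03  9.55274601e-01  2.95718458e-01 -8.23346687e-02]
 [ 3.28770655e-04 -2.95718276e-01  9.55275140e-01 -9.17458471e-02]
 [ 0.00000000e+00  0.00000000e+00  0.00000000e+00  1.00000000e+00]]
```

View pics/w1.png

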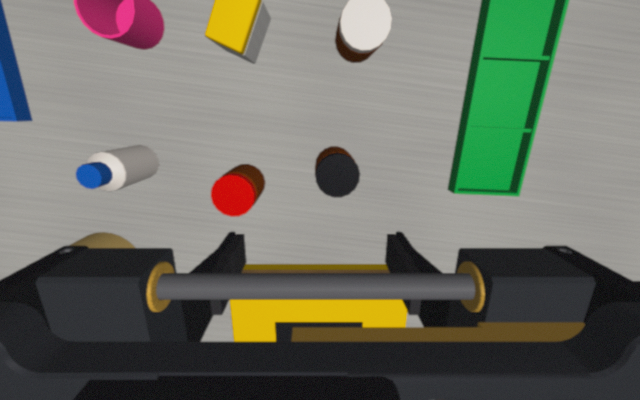

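The wrist view shows the black lid at (337,174), red (234,194), white (365,25), the bottle cap (94,175) and the green tray at right. I'll check the positions from this view.

```bash
cat >> h.py <<'E'
def look(col,box,z,name=None):
    c=wrist();m=mask(c,col,box);print(col,m.sum(),'rect@z',rect(c,m,z),'depth circle',top(c,m,z))
    if name: cv2.imwrite(name,c['frame'])
E
python3 - <<'E'
from h import *
look('black',(300,140,370,205),.07)
look('red',(200,160,270,220),.07)
c=wrist();p=depthpts(c,mask(c,'green',(440,0,600,210)));print(p[:,2].min(),p[:,2].max(),np.percentile(p[p[:,2]>.016][:,0],99.5))
go(596,119,97,95)
E
```

```text
black 1397 rect@z [593.4 119.3  46.6  44.   16.8] depth circle (array([593.8, 119.2,  46.3]), 1376)
red 1493 rect@z [631.4   9.   49.7  47.1 -47. ] depth circle (array([632.8,   8.2,  48.8]), 1452)
2.1647665982366345e-06 0.022231796407102038 0.605197634941815
at [612.9  99.3 285.5] rot [-179.6    0.2   97.4] w 87.2 F [ 0.3  0.1 -0.7] t 2.3 | shift cm [ 2.24 -1.3  18.85] n>=3.8 turn [-0.006  0.004  0.042] n>=0.3
```

```bash
python3 -m creep '[[1.2,-0.7,0,-0.003,0.002,0.02,1],[1.1,-0.7,0,-0.003,0.002,0.02,1],[0,0,4,0,0,0,1],[0,0,4,0,0,0,1],[0,0,2,0,0,0,1],[0,0,0,0,0,0,1]]'
python3 - <<'E'
from h import *
go(595,119,97,95)
E
```

```text
time_s: 2.9
tool_pos: [0.5968, 0.1231, 0.1848]
tool_rot: [179.7, -0.1, 94.5]
force: [0.3, 0.2, 0.4]
grip_width: 0.0866
at [596.8 123.1 184.8] rot [ 1.797e+02 -1.000e-01  9.450e+01] w 86.6 F [0.3 0.2 0.4] t 2.9 | shift cm [-0.41 -0.26  8.77] n>=1.8 turn [ 0.005 -0.001 -0.009] n>=0.1
```

Now down, grip at 25 N and lift.

```bash
python3 -m creep '[[-0.3,-0.2,2.5,0.003,0,0,1],[-0.1,0,2.5,0.002,0,0,1],[0,0,2,0,0,0,1],[0,0,1.3,0,0,0,1],[0,0,0.3,0,0,0,1],[0,0,0,0,0,0,0.3],[0,0,0,0,0,0,0.3],[0,0,0,0,0,0,0.3],[0,0,0,0,0,0,0.3],[0,0,0,0,0,0,0.3]]' 25
python3 - <<'E'
from h import *
go(595,119,97,95)
E
```

```text
time_s: 3.9
tool_pos: [0.6022, 0.1217, 0.1075]
tool_rot: [179.1, -0.3, 94.2]
force: [-0.0, 0.8, -0.9]
grip_width: 0.0552
at [602.2 121.7 107.5] rot [179.1  -0.3  94.2] w 55.2 F [-0.   0.8 -0.9] t 3.9 | shift cm [-0.22 -0.75  1.04] n>=0.3 turn [ 0.016 -0.005 -0.014] n>=0.1
```

```bash
python3 -m creep '[[0,0,0,0,0,0,1],[-0.2,-0.75,0,0.016,-0.005,0,1],[0,0,1.1,0,0,0,1],[0,0,0,0,0,0,1]]' 25
python3 - <<'E'
from h import *
go(595,119,97,95)
E
```

```text
time_s: 4.3
tool_pos: [0.5943, 0.1189, 0.0962]
tool_rot: [-180.0, 0.0, 94.2]
force: [-0.1, 0.7, 0.2]
grip_width: 0.0791
at [594.3 118.9  96.2] rot [-180.     0.    94.2] w 79.1 F [-0.1  0.7  0.2] t 4.3 | shift cm [ 0.    0.07 -0.08] n>=0.0 turn [-0.     0.    -0.014] n>=0.1
```

```bash
python3 -m creep '[[0,0,0,0,0,0,0.3],[0,0,0,0,0,0,0.3],[0,0,0,0,0,0,0.3],[0,0,0,0,0,0,0.3],[0,0,0,0,0,0,0.3],[0,0,0,0,0,0,0.3],[0,0,0,0,0,0,0.3]]' 25
python3 - <<'E'
from h import *
go(595,119,97,95)
E
```

```text
time_s: 5.0
tool_pos: [0.5941, 0.119, 0.0955]
tool_rot: [-179.9, 0.0, 94.2]
force: [1.3, -0.6, -0.4]
grip_width: 0.049
at [594.1 119.   95.5] rot [-179.9    0.    94.2] w 49.0 F [ 1.3 -0.6 -0.4] t 5.0 | shift cm [-0.01  0.09 -0.15] n>=0.0 turn [-0.001  0.    -0.014] n>=0.1
```

```bash
python3 -m creep '[[0,0,-1,0,0,0,0.3],[0,0,-3,0,0,0,0.3],[0,0,-3,0,0,0,0.3],[0,0,-2,0,0,0,0.3],[3,-0.3,0,0,0,0,0.3],[3,-0.3,0,0,0,0,0.3],[3,-0.3,0,0,0,0,0.3],[3,-0.3,0,0,0,0,0.3],[3,-0.3,0,0,0,0,0.3],[2,-0.1,0,0,0,0,0.3],[1,0,0,0,0,0,0.3],[0,0,0,0,0,0,0.3]]'
python3 - <<'E'
from h import *
go(564,313.5,103,95)
look('green',None,.02,'pics/w2.png')
E
```

```text
time_s: 6.2
tool_pos: [0.5648, 0.3007, 0.1956]
tool_rot: [179.9, 0.0, 93.8]
force: [-0.9, 0.4, -1.6]
grip_width: 0.0491
at [564.8 300.7 195.6] rot [179.9   0.   93.8] w 49.1 F [-0.9  0.4 -1.6] t 6.2 | shift cm [ 1.29 -0.01  9.26] n>=1.9 turn [ 0.001  0.001 -0.02 ] n>=0.1
green 20239 rect@z [500.2 308.8 205.2  83.2   5.2] depth circle (array([498.7, 308.2, 218.3]), 3127)
```

View pics/w2.png

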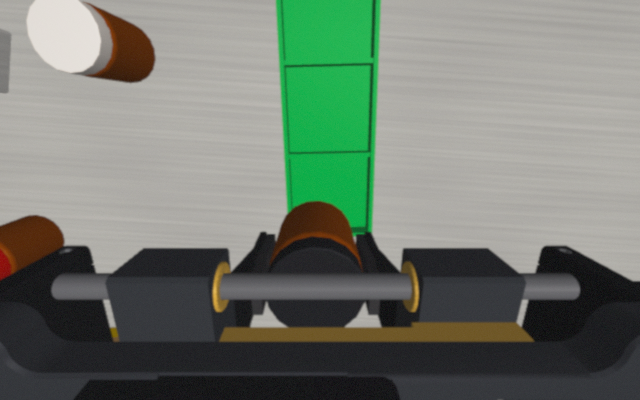

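The jar is held upright. The tray dividers are at (330,65) and (329,153), and the tray centreline agrees with the top view to about 1 mm. Lowering partway.

```bash
python3 -c "
from h import *
c=wrist();print(plane(c,[[330,65],[329,153]],.02).round(4))"
python3 -m creep '[[0.7,0,0,0,0,-0.01,0.3],[0.6,0,2,0,0,-0.01,0.3],[0,0,3,0,0,0,0.3],[0,0,1.5,0,0,0,0.3],[0,0,0,0,0,0,0.3]]'
python3 -c "
from h import *
go(564,313.5,100,95)"
```

```text
[[0.4464 0.3041 0.02  ]
 [0.5204 0.3093 0.02  ]]
time_s: 6.8
tool_pos: [0.5687, 0.305, 0.1306]
tool_rot: [179.7, 0.2, 94.4]
force: [-0.3, -0.3, -1.4]
grip_width: 0.0495
at [568.7 305.  130.6] rot [179.7   0.2  94.4] w 49.5 F [-0.3 -0.3 -1.4] t 6.8 | shift cm [ 0.89 -0.42  3.05] n>=0.6 turn [ 0.005  0.004 -0.011] n>=0.1
```

```bash
python3 -m creep '[[0.85,-0.5,0,0.005,0.004,0,0.3],[0,0,0,0,0,0,0.3],[0,0,1.2,0,0,0,0.3],[0,0,0.9,0,0,0,0.3],[0,0,0,0,0,0,0.3]]'
python3 -c "
from h import *
go(564,313.5,100,95)"
```

```text
time_s: 7.3
tool_pos: [0.5648, 0.314, 0.1119]
tool_rot: [179.7, -0.2, 94.3]
force: [-0.4, 0.9, -0.9]
grip_width: 0.0492
at [564.8 314.  111.9] rot [179.7  -0.2  94.3] w 49.2 F [-0.4  0.9 -0.9] t 7.3 | shift cm [-0.05 -0.09  1.19] n>=0.2 turn [ 0.005 -0.003 -0.012] n>=0.1
```

```bash
python3 -m creep '[[0,0,0.6,0.004,-0.003,0,0.3],[0,0,0.3,0,0,0,0.3],[0,0,0.2,0,0,0,0.3],[0,0,0.1,0,0,0,0.3],[0,0,0,0,0,0,0.3]]'
python3 -c "
from h import *
go(564,313.5,99.5,95)"
```

```text
time_s: 7.8
tool_pos: [0.5653, 0.314, 0.0997]
tool_rot: [180.0, 0.0, 94.3]
force: [-0.2, 0.4, -1.5]
grip_width: 0.0491
at [565.3 314.   99.7] rot [180.    0.   94.3] w 49.1 F [-0.2  0.4 -1.5] t 7.8 | shift cm [-0.04 -0.13  0.02] n>=0.0 turn [ 0.001  0.    -0.013] n>=0.1
```

```bash
python3 -m creep '[[0,0,0.1,0,0,0,0.3],[0,0,0.05,0,0,0,0.3],[0,0,0,0,0,0,0.3]]'; python3 -m creep '[[0,0,0.1,0,0,0,0.3],[0,0,0,0,0,0,0.3]]'
```

```text
time_s: 8.1
tool_pos: [0.5655, 0.3141, 0.0996]
tool_rot: [179.9, -0.0, 94.3]
force: [-0.9, -0.5, -0.7]
grip_width: 0.0495
time_s: 8.3
tool_pos: [0.5657, 0.3142, 0.0996]
tool_rot: [179.9, -0.0, 94.3]
force: [0.2, 0.9, -1.1]
grip_width: 0.0492
```

```bash
python3 -m creep '[[0,0,0.3,0,0,0,0.3],[0,0,0.2,0,0,0,0.3]]'
```

```text
time_s: 8.5
tool_pos: [0.5659, 0.3142, 0.0995]
tool_rot: [179.9, -0.1, 94.3]
force: [-6.1, -2.4, 11.1]
grip_width: 0.0491
```

Contact: Fz is up to 11 N and the height no longer changes, so the jar is on the floor. Release and rise.

```bash
python3 -m creep '[[0,0,0,0,0,0,0.3],[0,0,0,0,0,0,0.7],[0,0,0,0,0,0,0.9],[0,0,0,0,0,0,1],[0,0,0,0,0,0,1],[0,0,0,0,0,0,1],[0,0,-2,0,0,0,1],[0,0,-4,0,0,0,1],[0,0,-4,0,0,0,1],[0,0,-4,0,0,0,1],[0,0,-2,0,0,0,1]]'
python3 -c "
from h import *
go(463,-124,240,95)
c=optics.read_camera('top');cv2.imwrite('pics/t2.png',c['frame'])"
```

```text
time_s: 9.6
tool_pos: [0.5638, 0.3131, 0.2578]
tool_rot: [-179.6, 0.2, 94.3]
force: [1.3, -0.2, 0.4]
grip_width: 0.087
at [563.8 313.1 257.8] rot [-179.6    0.2   94.3] w 87.0 F [ 1.3 -0.2  0.4] t 9.6 | shift cm [-42.83 -13.29   2.05] n>=9.0 turn [-0.007  0.004 -0.013] n>=0.1
```

View pics/t2.png

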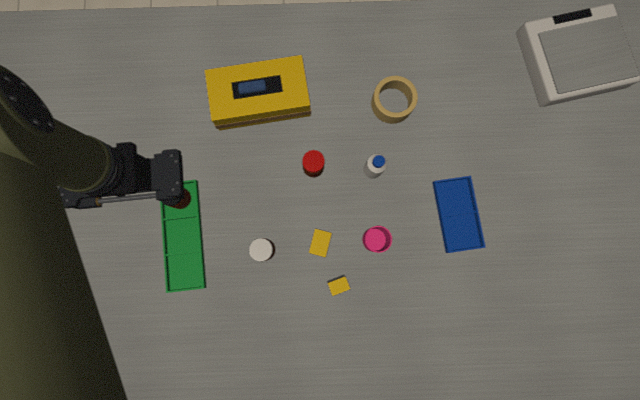

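The black jar stands in the far pocket, around (181,200). Next the cup.

```bash
python3 -m creep '[[-2,-0.6,0,-0.003,0.002,-0.007,1],[-3.8,-1.2,0,-0.003,0.002,-0.006,1],[-4,-1.25,0,0,0,0,1],[-4,-1.25,0,0,0,0,1],[-4,-1.25,0,0,0,0,1],[-4,-1.25,0,0,0,0,1],[-4,-1.25,0,0,0,0,1],[-4,-1.25,0,0,0,0,1],[-4,-1.25,0,0,0,0,1],[-4,-1.25,0,0,0,0,1],[-2.5,-0.8,0,0,0,0,1],[-0.5,0,0,0,0,0,1],[0,0,0,0,0,0,1]]'
python3 - <<'E'
from h import *
look('pink',None,.06)
go(463,-124,180,95)
E
```

```text
time_s: 10.95
tool_pos: [0.4708, -0.1173, 0.2547]
tool_rot: [179.6, -0.4, 95.2]
force: [0.1, 0.6, 0.5]
grip_width: 0.0871
pink 2595 rect@z [ 458.7 -125.6   60.    56.9  -38.1] depth circle (array([ 460.8, -126. ,   57.3]), 560)
at [ 470.8 -116.8  254.7] rot [179.6  -0.4  95.3] w 86.9 F [-0.8 -0.4 -0.2] t 11.0 | shift cm [-0.7  -0.89  7.46] n>=1.5 turn [ 0.007 -0.007  0.005] n>=0.1
```

```bash
python3 -m creep '[[-0.45,-0.5,0,0.007,-0.007,0,1],[-0.4,-0.5,3,0,0,0,1],[0,0,4,0,0,0,1],[0,0,2,0,0,0,1],[0,0,0,0,0,0,1]]'
python3 - <<'E'
from h import *
go(461,-125.5,93,95)
E
```

```text
time_s: 11.5
tool_pos: [0.4639, -0.119, 0.1627]
tool_rot: [179.9, 0.0, 96.1]
force: [0.6, -1.1, 0.1]
grip_width: 0.087
at [ 463.9 -119.   162.7] rot [179.9   0.   96.1] w 87.0 F [ 0.6 -1.1  0.1] t 11.5 | shift cm [-0.61 -0.36  6.97] n>=1.4 turn [0.001 0.    0.019] n>=0.1
```

```bash
python3 -m creep '[[-0.6,-0.4,0,0,0,0.01,1],[0,0,0.5,0,0,0,1],[0,0,2,0,0,0,1],[0,0,2,0,0,0,1],[0,0,1.5,0,0,0,1],[0,0,0.5,0,0,0,1],[0,0,0,0,0,0,1]]'
python3 - <<'E'
from h import *
go(461,-125.5,93,95)
E
```

```text
time_s: 12.2
tool_pos: [0.4666, -0.1243, 0.1025]
tool_rot: [179.2, 0.1, 95.8]
force: [0.6, -0.4, -0.3]
grip_width: 0.0871
at [ 466.6 -124.3  102.5] rot [1.792e+02 1.000e-01 9.580e+01] w 87.1 F [ 0.6 -0.4 -0.3] t 12.2 | shift cm [-0.06 -0.58  0.94] n>=0.2 turn [0.014 0.002 0.013] n>=0.1
```

```bash
python3 -m creep '[[-0.1,-0.6,0.3,0.014,0.002,0.01,1],[0,0,0.5,0,0,0,1],[0,0,0.1,0,0,0,1],[0,0,0,0,0,0,1]]'
python3 - <<'E'
from h import *
go(461,-125.5,93,95)
E
```

```text
time_s: 12.6
tool_pos: [0.4623, -0.1263, 0.0956]
tool_rot: [179.8, 0.0, 95.1]
force: [-0.3, 0.1, 0.4]
grip_width: 0.0871
at [ 462.3 -126.3   95.6] rot [179.8   0.   95.1] w 87.1 F [-0.3  0.1  0.4] t 12.6 | shift cm [ 0.09 -0.12  0.26] n>=0.1 turn [0.004 0.    0.002] n>=0.0
```

Good. Close with a light grip on the cup.

```bash
python3 -m creep '[[0,-0.1,0.2,0.004,0,0,0.5],[0,0,0,0,0,0,0.5],[0,0,0,0,0,0,0.5],[0,0,0,0,0,0,0.5],[0,0,0,0,0,0,0.5],[0,0,0,0,0,0,0.5],[0,0,0,0,0,0,0.5]]' 10
python3 - <<'E'
from h import *
go(485,306,230,95)
E
```

```text
time_s: 13.3
tool_pos: [0.4617, -0.1265, 0.0939]
tool_rot: [180.0, 0.0, 95.1]
force: [-0.5, -0.1, -0.7]
grip_width: 0.0577
at [ 461.7 -126.5   93.9] rot [180.    0.   95.1] w 57.7 F [-0.5 -0.1 -0.7] t 13.3 | shift cm [ 42.85   6.21 -13.63] n>=9.1 turn [0.001 0.001 0.002] n>=0.0
```

```bash
python3 -m creep '[[0,0,-1,0,0,0,0.5],[0,0,-3,0,0,0,0.5],[0,0,-4,0,0,0,0.5],[0,0,-4,0,0,0,0.5],[1,0.2,-1,0,0,0,0.5],[3,0.5,0,0,0,0,0.5],[4,0.6,0,0,0,0,0.5],[4,0.6,0,0,0,0,0.5],[4,0.6,0,0,0,0,0.5],[4,0.6,0,0,0,0,0.5],[4,0.6,0,0,0,0,0.5],[4,0.6,0,0,0,0,0.5],[4,0.6,0,0,0,0,0.5],[4,0.6,0,0,0,0,0.5],[4,0.6,0,0,0,0,0.5],[2,0.1,0,0,0,0,0.5],[0.5,0,0,0,0,0,0.5],[0,0,0,0,0,0,0.5]]'
python3 - <<'E'
from h import *
go(484.5,306,98,95)
E
```

```text
time_s: 15.1
tool_pos: [0.4833, 0.3203, 0.2328]
tool_rot: [179.9, 0.0, 94.8]
force: [0.4, -0.2, -0.9]
grip_width: 0.058
at [483.3 320.3 232.8] rot [179.9   0.   94.8] w 58.0 F [ 0.4 -0.2 -0.9] t 15.1 | shift cm [-1.43 -0.02 13.48] n>=2.7 turn [ 0.002  0.    -0.003] n>=0.0
```

```bash
python3 -m creep '[[-0.7,0,0,0,0,0,0.5],[-0.6,0,2,0,0,0,0.5],[0,0,3,0,0,0,0.5],[0,0,3,0,0,0,0.5],[0,0,2,0,0,0,0.5],[0,0,0,0,0,0,0.5]]'
python3 - <<'E'
from h import *
go(484.5,306,98,95)
look('pink',None,.19,'pics/w3.png')
E
```

```text
time_s: 15.7
tool_pos: [0.4886, 0.2924, 0.1324]
tool_rot: [179.7, 0.3, 94.0]
force: [0.3, 0.5, -0.6]
grip_width: 0.0578
at [488.6 292.4 132.4] rot [179.7   0.3  94. ] w 57.8 F [ 0.3  0.5 -0.6] t 15.7 | shift cm [ 1.4  -0.33  3.43] n>=0.7 turn [ 0.005  0.005 -0.018] n>=0.1
pink 6500 rect@z [421.3 288.3  15.2  10.7 -85.8] depth circle (array([0., 0., 0.]), 0)
```

View pics/w3.png

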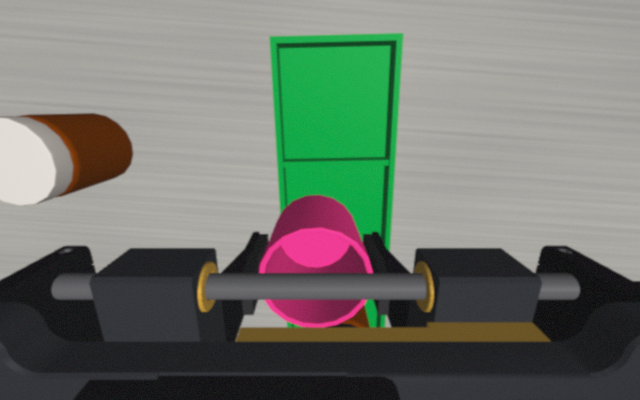

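The cup is held level over the middle pocket. The near divider is at (335,160), the free near pocket at (335,98). I'll correct 14 mm sideways and then lower.

```bash
python3 -m creep '[[0.7,-0.2,0,0.005,0.005,-0.01,0.5],[0.5,-0.2,0,0,0,0,0.5],[0,0,0,0,0,0,0.5],[0,0,1,0,0,0,0.5],[0,0,0.5,0,0,0,0.5],[0,0,0,0,0,0,0.5]]'
python3 - <<'E'
from h import *
go(484.5,306,98,95)
E
```

```text
time_s: 16.35
tool_pos: [0.4873, 0.3054, 0.1237]
tool_rot: [179.4, -0.3, 94.4]
force: [-0.0, 0.2, -0.0]
grip_width: 0.0578
at [487.3 305.4 123.7] rot [179.4  -0.3  94.4] w 57.8 F [-0.   0.2 -0. ] t 16.4 | shift cm [ 0.06 -0.3   2.57] n>=0.5 turn [ 0.01  -0.006 -0.01 ] n>=0.1
```

```bash
python3 -m creep '[[0,-0.4,0.8,0.01,-0.006,0,0.5],[0,-0.1,0.8,0.002,0,0,0.5],[0,0,0.4,0,0,0,0.5],[0,0,0,0,0,0,0.5]]'
python3 - <<'E'
from h import *
go(484.5,306,98,95)
E
```

```text
time_s: 16.75
tool_pos: [0.4814, 0.3048, 0.101]
tool_rot: [-179.7, 0.1, 94.5]
force: [-1.2, 0.9, -0.7]
grip_width: 0.0578
at [481.4 304.8 101. ] rot [-1.797e+02  1.000e-01  9.450e+01] w 57.8 F [-1.2  0.9 -0.7] t 16.8 | shift cm [0.1  0.32 0.3 ] n>=0.1 turn [-0.004  0.001 -0.01 ] n>=0.1
```

```bash
python3 -m creep '[[0.1,0.3,0.1,-0.004,0,0,0.5],[0,0,0.2,0,0,0,0.5],[0,0,0.2,0,0,0,0.5],[0,0,0.1,0,0,0,0.5]]'
python3 - <<'E'
from h import *
go(484.5,306,98,95)
E
```

```text
time_s: 17.15
tool_pos: [0.4851, 0.3061, 0.0976]
tool_rot: [-180.0, 0.1, 94.4]
force: [-2.5, -0.9, 2.3]
grip_width: 0.058
at [485.1 306.1  97.6] rot [-1.80e+02  1.00e-01  9.44e+01] w 58.0 F [-2.5 -0.9  2.3] t 17.1 | shift cm [-0.01 -0.06 -0.04] n>=0.0 turn [-0.     0.001 -0.01 ] n>=0.1
```

Touching. Release, rise, and head for the bottle.

```bash
python3 -m creep '[[0,0,0,0,0,0,0.7],[0,0,0,0,0,0,0.8],[0,0,0,0,0,0,1],[0,0,0,0,0,0,1],[0,0,0,0,0,0,1],[0,0,-1,0,0,0,1],[0,0,-3,0,0,0,1],[0,0,-4,0,0,0,1],[0,0,-4,0,0,0,1],[0,0,-3,0,0,0,1],[0,0,0,0,0,0,1]]'
python3 -c "
from h import *
go(622,-128,260,95)"
```

```text
time_s: 18.25
tool_pos: [0.485, 0.306, 0.2556]
tool_rot: [180.0, 0.1, 94.4]
force: [0.7, -0.4, 0.4]
grip_width: 0.0868
at [485.  306.  255.6] rot [1.80e+02 1.00e-01 9.44e+01] w 86.8 F [ 0.7 -0.4  0.4] t 18.2 | shift cm [-44.33  10.33  -0.37] n>=9.1 turn [ 0.     0.002 -0.01 ] n>=0.1
```

```bash
python3 -m creep '[[-2,0.4,0,0,0,-0.01,1],[-3.5,0.8,0,0,0,0,1],[-4,0.95,0,0,0,0,1],[-4,0.95,0,0,0,0,1],[-4,0.95,0,0,0,0,1],[-4,0.95,0,0,0,0,1],[-4,0.95,0,0,0,0,1],[-4,0.95,0,0,0,0,1],[-4,0.95,0,0,0,0,1],[-4,0.95,0,0,0,0,1],[-3,0.9,0,0,0,0,1],[-1.5,0.4,0,0,0,0,1],[-0.5,0,0,0,0,0,1],[0,0,0,0,0,0,1]]'
python3 -c "
from h import *
go(622,-128,104,95)
look('bluecap',(240,80,420,235),.095)
c=optics.read_camera('top');m=mask(c,'pink');print(m.sum(),rect(c,m,.064));cv2.imwrite('pics/t3.png',c['frame'])"
```

```text
time_s: 19.65
tool_pos: [0.625, -0.12, 0.2537]
tool_rot: [-179.8, -0.2, 95.5]
force: [-0.5, -0.4, -0.2]
grip_width: 0.0872
at [ 625.  -120.   253.7] rot [-179.8   -0.2   95.5] w 87.2 F [-0.5 -0.4 -0.2] t 19.6 | shift cm [-0.81 -0.33 14.96] n>=3.0 turn [-0.003 -0.003  0.008] n>=0.1
bluecap 590 rect@z [ 621.5 -130.3   26.5   22.7    5.5] depth circle (array([ 622.6, -129.9,   24.9]), 560)
691 [486.5 299.1  68.   55.2 -88.6]
```

```bash
python3 -m creep '[[-0.5,-0.2,0,-0.003,-0.003,0,1],[-0.3,-0.2,1,0,0,0.008,1],[0,0,3,0,0,0,1],[0,0,2,0,0,0,1],[0,0,0,0,0,0,1]]'
python3 -c "
from h import *
go(622.5,-129.5,104,95)"
```

```text
time_s: 20.25
tool_pos: [0.6215, -0.1202, 0.1919]
tool_rot: [179.8, -0.2, 95.6]
force: [0.5, 1.2, 0.8]
grip_width: 0.087
at [ 621.5 -120.2  191.9] rot [179.8  -0.2  95.6] w 87.0 F [0.5 1.2 0.8] t 20.2 | shift cm [-0.97 -0.02  8.78] n>=1.8 turn [ 0.003 -0.003  0.01 ] n>=0.1
```

```bash
python3 -m creep '[[-0.95,0,0,0.003,-0.003,0.01,1],[0,0,0,0,0,0,1],[0,0,2,0,0,0,1],[0,0,3,0,0,0,1],[0,0,2,0,0,0,1],[0,0,0,0,0,0,1]]'
python3 -c "
from h import *
go(622.5,-129.5,104,95)"
```

```text
time_s: 20.85
tool_pos: [0.6264, -0.1313, 0.1267]
tool_rot: [179.4, 0.1, 95.0]
force: [0.6, 0.0, 0.3]
grip_width: 0.0871
at [ 626.4 -131.3  126.7] rot [1.794e+02 1.000e-01 9.500e+01] w 87.1 F [0.6 0.  0.3] t 20.9 | shift cm [ 0.22 -0.4   2.27] n>=0.5 turn [ 0.011  0.002 -0.001] n>=0.1
```

```bash
python3 -m creep '[[0.2,-0.5,0.7,0.011,0,0,1],[0,-0.1,1,0.003,0,0,1],[0,0,0.5,0,0,0,1],[0,0,0,0,0,0,1]]'
python3 -c "
from h import *
go(622.5,-129.5,104,95)"
```

```text
time_s: 21.25
tool_pos: [0.6223, -0.1304, 0.1076]
tool_rot: [179.9, 0.2, 94.9]
force: [-0.7, 0.4, 0.0]
grip_width: 0.0869
at [ 622.3 -130.4  107.6] rot [179.9   0.2  94.9] w 86.9 F [-0.7  0.4  0. ] t 21.2 | shift cm [0.09 0.02 0.36] n>=0.1 turn [ 0.002  0.003 -0.001] n>=0.0
```

```bash
python3 -m creep '[[0.1,0,0.4,0,0,0,1],[0,0,0,0,0,0,0.3],[0,0,0,0,0,0,0.3],[0,0,0,0,0,0,0.3],[0,0,0,0,0,0,0.3],[0,0,0,0,0,0,0.3],[0,0,0,0,0,0,0.3],[0,0,0,0,0,0,0.3],[0,0,0,0,0,0,0.3],[0,0,0,0,0,0,0.3]]' 18
python3 -c "
from h import *
go(405,299,250,95)"
```

```text
time_s: 22.25
tool_pos: [0.6234, -0.1297, 0.1051]
tool_rot: [179.7, 0.2, 94.9]
force: [0.1, 0.3, -0.5]
grip_width: 0.0435
at [ 623.4 -129.7  105.1] rot [179.7   0.2  94.9] w 43.5 F [ 0.1  0.3 -0.5] t 22.2 | shift cm [ 44.54 -18.   -14.75] n>=10.1 turn [ 0.005  0.004 -0.001] n>=0.0
```

```bash
python3 -m creep '[[0,0,-1,0,0,0,0.3],[0,0,-3,0,0,0,0.3],[0,0,-4,0,0,0,0.3],[0,0,-4,0,0,0,0.3],[1,-0.4,-1,0,0,0,0.3],[3,-1.2,0,0,0,0,0.3],[4,-1.6,0,0,0,0,0.3],[4,-1.6,0,0,0,0,0.3],[4,-1.6,0,0,0,0,0.3],[4,-1.6,0,0,0,0,0.3],[4,-1.6,0,0,0,0,0.3],[4,-1.6,0,0,0,0,0.3],[4,-1.6,0,0,0,0,0.3],[4,-1.6,0,0,0,0,0.3],[3.5,-1.6,0,0,0,0,0.3],[2.5,-1,0,0,0,0,0.3],[1.5,-0.6,0,0,0,0,0.3],[0,0,0,0,0,0,0.3],[0,0,0,0,0,0,0.3]]'
python3 -c "
from h import *
go(404.5,299,109,95)"
```

```text
time_s: 24.15
tool_pos: [0.3908, 0.3059, 0.234]
tool_rot: [-179.8, 0.4, 95.1]
force: [0.2, 0.0, -0.2]
grip_width: 0.0433
at [390.8 305.9 234. ] rot [-179.8    0.4   95.1] w 43.3 F [ 0.2  0.  -0.2] t 24.1 | shift cm [-0.71  1.35 12.5 ] n>=2.5 turn [-0.004  0.007  0.002] n>=0.1
```

```bash
python3 -m creep '[[-0.7,1.35,0,-0.004,0.007,0,0.3],[0,0,0,0,0,0,0.3],[0,0,3,0,0,0,0.3],[0,0,3,0,0,0,0.3],[0,0,2.5,0,0,0,0.3],[0,0,0.5,0,0,0,0.3],[0,0,0,0,0,0,0.3]]'
python3 -c "
from h import *
go(404.5,299,109,95)
c=wrist();cv2.imwrite('pics/w4.png',c['frame'])"
```

```text
time_s: 24.85
tool_pos: [0.4078, 0.2932, 0.1424]
tool_rot: [179.9, 0.1, 94.4]
force: [-0.2, -0.3, -0.9]
grip_width: 0.0438
at [407.8 293.2 142.4] rot [1.799e+02 1.000e-01 9.440e+01] w 43.8 F [-0.2 -0.3 -0.9] t 24.9 | shift cm [ 0.61 -0.28  3.34] n>=0.7 turn [ 0.001  0.002 -0.011] n>=0.1
```

View pics/w4.png

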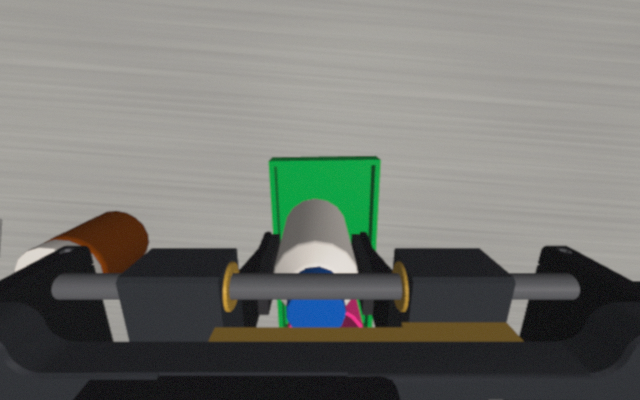

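The bottle is held upright over the near pocket (325,200). Correct and lower.

```bash
python3 -m creep '[[0.6,-0.3,0,0,0.002,-0.01,0.3],[0,0,0,0,0,0,0.3],[0,0,1,0,0,0,0.3],[0,-0.1,1,0,0,0,0.3],[0,0,0.6,0,0,0,0.3],[0,0,0,0,0,0,0.3]]'
python3 -c "
from h import *
go(404.5,299,109,95)"
```

```text
time_s: 25.5
tool_pos: [0.405, 0.3013, 0.119]
tool_rot: [179.6, -0.3, 95.0]
force: [0.8, 0.1, -1.2]
grip_width: 0.0437
at [405.  301.3 119. ] rot [179.6  -0.3  95. ] w 43.7 F [ 0.8  0.1 -1.2] t 25.5 | shift cm [-0.23 -0.08  1.  ] n>=0.2 turn [ 0.007 -0.005 -0.   ] n>=0.1
```

```bash
python3 -m creep '[[-0.2,-0.1,0.3,0.007,-0.005,0,0.3],[0,0,0.4,0,0,0,0.3],[0,0,0.2,0,0,0,0.3],[0,0,0.2,0,0,0,0.3],[0,0,0.1,0,0,0,0.3]]'
python3 -c "
from h import *
go(404.5,299,109,95)"
```

```text
time_s: 26.0
tool_pos: [0.4045, 0.299, 0.109]
tool_rot: [-179.9, 0.1, 95.0]
force: [-2.8, -1.2, 5.0]
grip_width: 0.0436
at [404.5 299.  109. ] rot [-1.799e+02  1.000e-01  9.500e+01] w 43.6 F [-2.8 -1.2  5. ] t 26.0 | shift cm [-0. -0.  0.] n>=0.0 turn [-0.001  0.001 -0.001] n>=0.0
```

```bash
python3 -m creep '[[0,0,0,0,0,0,0.6],[0,0,0,0,0,0,0.8],[0,0,0,0,0,0,1],[0,0,0,0,0,0,1],[0,0,0,0,0,0,1],[0,0,0,0,0,0,1],[0,0,-1,0,0,0,1],[0,0,-3,0,0,0,1],[0,0,-4,0,0,0,1],[0,0,-4,0,0,0,1],[0,0,-2,0,0,0,1],[0,0,0,0,0,0,1]]'
python3 -c "
from h import *
go(447,124,240,95)"
```

```text
time_s: 27.2
tool_pos: [0.4046, 0.299, 0.2571]
tool_rot: [-180.0, 0.0, 95.0]
force: [0.2, 0.6, 0.1]
grip_width: 0.0872
at [404.6 299.  257.1] rot [-180.    0.   95.] w 87.2 F [0.2 0.6 0.1] t 27.2 | shift cm [-17.8    2.71   1.71] n>=3.6 turn [-0.     0.    -0.001] n>=0.0
```

```bash
python3 -m creep '[[-2,0.3,0,0,0,0,1],[-3.5,0.5,0,0,0,0,1],[-4,0.6,0,0,0,0,1],[-4,0.6,0,0,0,0,1],[-2.5,0.4,0,0,0,0,1],[-1,0.2,0,0,0,0,1],[0,0,0,0,0,0,1],[0,0,0,0,0,0,1]]'
python3 -c "
from h import *
go(447,124,97,95)
c=wrist();cv2.imwrite('pics/w5.png',c['frame'])
m=mask(c,'white',(220,60,440,240));print(m.sum(),top(c,m,.07))
print(env.get_obs()['qpos'].round(0))"
```

```text
time_s: 28.0
tool_pos: [0.444, 0.1284, 0.2541]
tool_rot: [-179.8, -0.1, 95.2]
force: [-0.4, 0.1, 1.0]
grip_width: 0.0871
at [444.  128.4 254.1] rot [-1.798e+02 -1.000e-01  9.520e+01] w 87.1 F [-0.4  0.1  1. ] t 28.0 | shift cm [-0.48  0.31 15.71] n>=3.1 turn [-0.003 -0.001  0.004] n>=0.0
36785 (array([445.4, 123.8,  48.9]), 1784)
[-30.  -3.  10. 112.   1.  72.  75.]
```

View pics/w5.png

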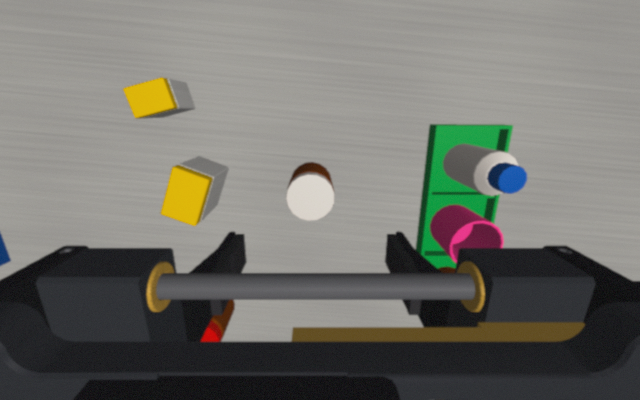

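The bottle (490,170) and cup (468,232) stand upright in the near and middle pockets. The white lid is at (310,197), which puts it at (446,124) mm. Descend.

```bash
python3 -m creep '[[-0.45,0.2,0,-0.003,0,0,1],[0,0,0,0,0,0,1],[0,0,3,0,0,0,1],[0,0,4,0,0,0,1],[0,0,3,0,0,0,1],[0,0,1,0,0,0,1],[0,0,0,0,0,0,1]]'
python3 -c "
from h import *
go(446,124,97,95)"
```

```text
time_s: 28.75
tool_pos: [0.4471, 0.1316, 0.1425]
tool_rot: [179.7, -0.2, 95.9]
force: [-0.6, 0.0, -0.0]
grip_width: 0.087
at [447.1 131.6 142.5] rot [179.7  -0.2  95.9] w 87.0 F [-0.6  0.  -0. ] t 28.8 | shift cm [-0.76 -0.21  4.55] n>=0.9 turn [ 0.005 -0.004  0.016] n>=0.1
```

```bash
python3 -m creep '[[-0.75,-0.2,0,0.005,-0.004,0.01,1],[0,0,0,0,0,0,1],[0,0,1.5,0,0,0,1],[0,-0.2,1.5,0,0,0,1],[0,-0.1,1,0,0,0,1],[0,0,0,0,0,0,1]]'
python3 -c "
from h import *
go(446,124,97,95)"
```

```text
time_s: 29.35
tool_pos: [0.4485, 0.1249, 0.1094]
tool_rot: [179.2, -0.2, 95.3]
force: [-0.8, 0.3, 0.3]
grip_width: 0.0869
at [448.5 124.9 109.4] rot [179.2  -0.2  95.3] w 86.9 F [-0.8  0.3  0.3] t 29.4 | shift cm [-0.08 -0.28  1.24] n>=0.3 turn [ 0.013 -0.004  0.005] n>=0.1
```

```bash
python3 -m creep '[[-0.1,-0.4,0.4,0.013,-0.004,0,1],[0,0,0.8,0,0,0,1],[0,0,0.2,0,0,0,1],[0,0,0,0,0,0,0.3],[0,0,0,0,0,0,0.3],[0,0,0,0,0,0,0.3],[0,0,0,0,0,0,0.3],[0,0,0,0,0,0,0.3],[0,0,0,0,0,0,0.3],[0,0,0,0,0,0,0.3],[0,0,0,0,0,0,0.3]]' 25
python3 -c "
from h import *
go(554,-309,250,95)"
```

```text
time_s: 30.45
tool_pos: [0.4465, 0.1241, 0.0971]
tool_rot: [179.8, -0.0, 95.3]
force: [-0.6, -0.3, -0.7]
grip_width: 0.0497
at [446.5 124.1  97.1] rot [179.8  -0.   95.3] w 49.7 F [-0.6 -0.3 -0.7] t 30.4 | shift cm [-44.1    6.79 -15.3 ] n>=9.4 turn [ 0.004 -0.001  0.005] n>=0.0
```

```bash
python3 -m creep '[[0,0,-1,0,0,0,0.3],[0,0,-3,0,0,0,0.3],[0,0,-4,0,0,0,0.3],[0,0,-4,0,0,0,0.3],[-1,0.2,-1,0,0,0,0.3],[-3,0.5,0,0,0,0,0.3],[-4,0.6,0,0,0,0,0.3],[-4,0.6,0,0,0,0,0.3],[-4,0.6,0,0,0,0,0.3],[-4,0.6,0,0,0,0,0.3],[-4,0.6,0,0,0,0,0.3],[-4,0.6,0,0,0,0,0.3],[-4,0.6,0,0,0,0,0.3],[-4,0.6,0,0,0,0,0.3],[-4,0.6,0,0,0,0,0.3],[-2.5,0.5,0,0,0,0,0.3],[-1,0.2,0,0,0,0,0.3],[0,0,0,0,0,0,0.3],[0,0,0,0,0,0,0.3]]'
python3 -c "
from h import *
go(554,-309,101,95)
c=wrist();cv2.imwrite('pics/w6.png',c['frame'])
print(env.get_obs()['qpos'].round(0))"
```

```text
time_s: 32.35
tool_pos: [0.5506, -0.3218, 0.2297]
tool_rot: [-179.5, -0.1, 95.5]
force: [-0.1, 0.7, -0.1]
grip_width: 0.0492
at [ 550.6 -321.8  229.7] rot [-1.795e+02 -1.000e-01  9.550e+01] w 49.2 F [-0.1  0.7 -0.1] t 32.4 | shift cm [ 1.23  0.56 12.86] n>=2.6 turn [-0.008 -0.001  0.008] n>=0.1
[  1.  21.  34.  91. -12.  72. 132.]
```

View pics/w6.png

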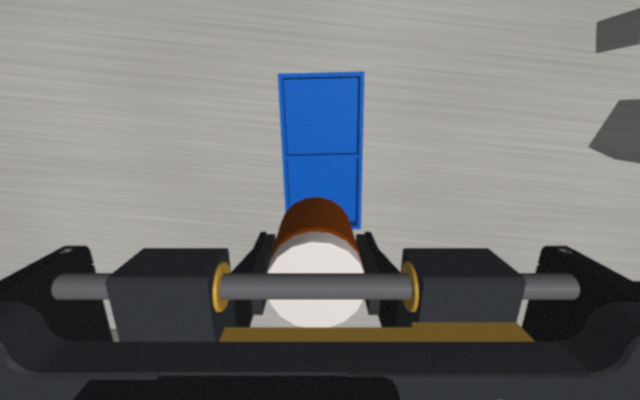

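Jar held. The blue tray's divider is at (322,154) and its near wall at (321,74). I'll check these against the top-view estimate and bring the jar over.

```bash
python3 -c "
from h import *
c=wrist();print(plane(c,[[322,154],[321,74]],.02).round(4))"
python3 -m creep '[[0.7,0.3,0,-0.008,0,0,0.3],[0.5,0.25,0,0,0,0,0.3],[0,0,0,0,0,0,0.3],[0,0,3,0,0,0,0.3],[0,0,3,0,0,0,0.3],[0,0,2.5,0,0,0,0.3],[0,0,0.5,0,0,0,0.3],[0,0,0,0,0,0,0.3]]'
python3 -c "
from h import *
go(554,-309,101,95)"
```

```text
[[ 0.5101 -0.3179  0.02  ]
 [ 0.4337 -0.3268  0.02  ]]
time_s: 33.25
tool_pos: [0.5599, -0.2993, 0.1409]
tool_rot: [179.5, -0.2, 96.2]
force: [0.1, 0.7, -0.7]
grip_width: 0.049
at [ 559.9 -299.3  140.9] rot [179.5  -0.2  96.2] w 49.0 F [ 0.1  0.7 -0.7] t 33.2 | shift cm [-0.92 -0.73  3.98] n>=0.8 turn [ 0.009 -0.003  0.021] n>=0.2
```

```bash
python3 -m creep '[[-1.05,-0.85,0,0.009,-0.003,0.01,0.3],[0,0,0,0,0,0,0.3],[0,0,0,0,0,0,0.3],[0,0,1,0,0,0,0.3],[0,-0.1,1,0,0,0,0.3],[0,0,0.5,0,0,0,0.3],[0,0,0,0,0,0,0.3]]'
python3 -c "
from h import *
go(553,-310.5,101,95)"
```

```text
time_s: 33.95
tool_pos: [0.553, -0.3134, 0.1188]
tool_rot: [179.7, 0.2, 95.6]
force: [-0.7, 0.4, -1.9]
grip_width: 0.0492
at [ 553.  -313.4  118.8] rot [179.7   0.2  95.6] w 49.2 F [-0.7  0.4 -1.9] t 34.0 | shift cm [0.29 0.01 1.78] n>=0.4 turn [0.006 0.004 0.01 ] n>=0.1
```

```bash
python3 -m creep '[[0.2,0,0.6,0.006,0.004,0,0.3],[0,0,0.7,0,0,0,0.3],[0,0,0.3,0,0,0,0.3],[0,0,0,0,0,0,0.3]]'
python3 -c "
from h import *
go(553,-310.5,101,95)"
```

```text
time_s: 34.35
tool_pos: [0.5531, -0.3109, 0.1011]
tool_rot: [-180.0, -0.1, 95.6]
force: [-0.1, -0.6, 0.9]
grip_width: 0.0495
at [ 553.1 -310.9  101.1] rot [-1.80e+02 -1.00e-01  9.56e+01] w 49.5 F [-0.1 -0.6  0.9] t 34.4 | shift cm [ 0.04 -0.    0.01] n>=0.0 turn [-0.001 -0.001  0.011] n>=0.1
```

```bash
python3 -m creep '[[0,0,0.15,0,0,0,0.3],[0,0,0.2,0,0,0,0.3]]'
```

```text
time_s: 34.55
tool_pos: [0.5531, -0.3111, 0.1011]
tool_rot: [-180.0, -0.2, 95.6]
force: [-5.1, 3.2, 14.1]
grip_width: 0.049
```

Seated. Release and go to the tin.

```bash
python3 -m creep '[[0,0,0,0,0,0,0.3],[0,0,0,0,0,0,0.7],[0,0,0,0,0,0,0.9],[0,0,0,0,0,0,1],[0,0,0,0,0,0,1],[0,0,0,0,0,0,1],[0,0,-1,0,0,0,1],[0,0,-3,0,0,0,1],[0,0,-4,0,0,0,1],[0,0,-4,0,0,0,1],[0,0,-3,0,0,0,1],[0,0,0,0,0,0,1]]'
python3 -c "
from h import *
go(458,-1,250,95)"
```

```text
time_s: 35.75
tool_pos: [0.553, -0.312, 0.2599]
tool_rot: [180.0, -0.1, 95.6]
force: [-0.2, -0.5, 0.2]
grip_width: 0.0869
at [ 553.  -312.   259.9] rot [ 1.80e+02 -1.00e-01  9.56e+01] w 86.9 F [-0.2 -0.5  0.2] t 35.8 | shift cm [31.87 -6.45  1.03] n>=6.5 turn [ 0.    -0.001  0.01 ] n>=0.1
```

```bash
python3 -m creep '[[2,-0.4,0,0,0,0,1],[3.5,-0.7,0,0,0,0,1],[4,-0.8,0,0,0,0,1],[4,-0.8,0,0,0,0,1],[4,-0.8,0,0,0,0,1],[4,-0.8,0,0,0,0,1],[4,-0.8,0,0,0,0,1],[2.5,-0.5,0,0,0,0,1],[1.5,-0.3,0,0,0,0,1],[0,0,0,0,0,0.126,1],[0,0,0,0,0,0.126,1],[0,0,0,0,0,0.126,1],[0,0,0,0,0,0,1],[0,0,0,0,0,0,1]]'
python3 -c "
from h import *
c=wrist();cv2.imwrite('pics/w7.png',c['frame'])
m=mask(c,'yellow',(200,80,450,240));print(m.sum(),rect(c,m,.07))
go(458,-1,99,74)"
```

```text
time_s: 37.15
tool_pos: [0.4581, -0.0139, 0.2583]
tool_rot: [180.0, 0.1, 73.3]
force: [-1.0, 0.3, 0.9]
grip_width: 0.0871
1905 [455.   -1.4  54.   36.6 -15.7]
at [458.1 -13.9 258.2] rot [1.80e+02 1.00e-01 7.32e+01] w 87.2 F [ 0.1 -0.1 -0.4] t 37.2 | shift cm [ 1.27 -0.38 15.92] n>=3.2 turn [ 0.     0.002 -0.013] n>=0.1
```

View pics/w7.png

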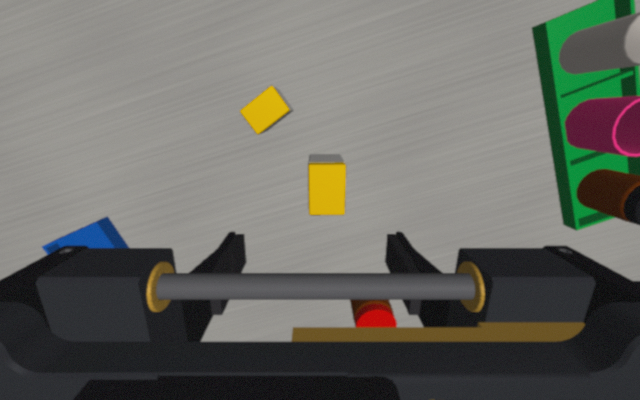

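The tin meant, at (327,188), is square to the jaws and measures 54 x 37 mm. The decoy at (266,110) is clear of them, and the green tray at right holds all three items. Descend.

```bash
python3 -m creep '[[1.15,-0.5,0,0,0.002,-0.01,1],[0,0,0,0,0,0,1],[0,0,0,0,0,0,1],[0,0,3,0,0,0,1],[0,0,4,0,0,0,1],[0,0,3,0,0,0,1],[0,0,1,0,0,0,1],[0,0,0,0,0,0,1]]'
python3 -c "
from h import *
go(456.5,-1.4,98,74)"
```

```text
time_s: 38.0
tool_pos: [0.4585, 0.0002, 0.147]
tool_rot: [179.7, -0.1, 74.2]
force: [-0.4, -0.3, 0.2]
grip_width: 0.0872
at [4.585e+02 2.000e-01 1.470e+02] rot [ 1.797e+02 -1.000e-01  7.420e+01] w 87.2 F [-0.4 -0.3  0.2] t 38.0 | shift cm [-0.22 -0.17  4.89] n>=1.0 turn [ 0.005 -0.002  0.004] n>=0.0
```

```bash
python3 -m creep '[[-0.2,-0.2,0,0.005,-0.002,0,1],[0,0,1.5,0,0,0,1],[0,-0.2,1.5,0.004,0,0,1],[0,-0.2,1.2,0.004,0,0,1],[0,-0.1,0.5,0,0,0,1],[0,0,0,0,0,0,1]]'
python3 -c "
from h import *
go(456.5,-1.4,98,74)"
```

```text
time_s: 38.6
tool_pos: [0.455, 0.0004, 0.1037]
tool_rot: [-180.0, -0.3, 74.3]
force: [-1.7, -0.4, 0.0]
grip_width: 0.0869
at [4.550e+02 4.000e-01 1.037e+02] rot [-180.    -0.3   74.3] w 86.9 F [-1.7 -0.4  0. ] t 38.6 | shift cm [-0.14  0.2   0.57] n>=0.1 turn [-0.    -0.004  0.005] n>=0.0
```

```bash
python3 -m creep '[[-0.1,0.2,0.5,0,-0.004,0,1],[0,0,0,0,0,0,1],[0,0,0,0,0,0,0.2],[0,0,0,0,0,0,0.2],[0,0,0,0,0,0,0.2],[0,0,0,0,0,0,0.2],[0,0,0,0,0,0,0.2],[0,0,0,0,0,0,0.2],[0,0,0,0,0,0,0.2],[0,0,0,0,0,0,0.2],[0,0,0,0,0,0,0.2],[0,0,0,0,0,0,0.2]]' 22
python3 -c "
from h import *
go(473.5,-320,240,97)"
```

```text
time_s: 39.8
tool_pos: [0.4582, -0.0012, 0.1]
tool_rot: [179.9, -0.1, 74.3]
force: [0.1, -0.4, -0.6]
grip_width: 0.0376
at [458.2  -1.2 100. ] rot [ 1.799e+02 -1.000e-01  7.430e+01] w 37.6 F [ 0.1 -0.4 -0.6] t 39.8 | shift cm [-30.25  10.14 -14.02] n>=7.0 turn [ 0.003 -0.001 -0.396] n>=2.6
```

```bash
python3 -m creep '[[0,0,-1,0,0,0,0.2],[0,0,-3,0,0,0,0.2],[0,0,-4,0,0,0,0.2],[0,0,-4,0,0,0,0.2],[-1,0.3,-1,0,0,0,0.2],[-3,1,0,0,0,0,0.2],[-4,1.35,0,0,0,0,0.2],[-4,1.35,0,0,0,0,0.2],[-4,1.35,0,0,0,0,0.2],[-4,1.35,0,0,0,0,0.2],[-4,1.35,0,0,0,0,0.2],[-3.5,1.2,0,0,0,0,0.2],[-1.5,0.5,0,0,0,0,0.2],[0,0,0,0,0,-0.13,0.2],[0,0,0,0,0,-0.13,0.2],[0,0,0,0,0,-0.13,0.2],[0,0,0,0,0,0,0.2],[0,0,0,0,0,0,0.2]]'
python3 -c "
from h import *
go(473.5,-320.5,104,97)"
```

```text
time_s: 41.6
tool_pos: [0.4645, -0.3236, 0.2332]
tool_rot: [-179.5, 0.0, 97.1]
force: [0.5, 0.5, -0.8]
grip_width: 0.0379
at [ 464.5 -323.6  233.2] rot [-179.5    0.    97.1] w 37.9 F [ 0.5  0.5 -0.8] t 41.6 | shift cm [ 0.2   1.05 12.91] n>=2.6 turn [-0.009  0.     0.002] n>=0.1
```

```bash
python3 -m creep '[[0.2,0.9,0,-0.009,0,0,0.2],[0,0,0,0,0,0,0.2],[0,0,3,0,0,0,0.2],[0,0,3,0,0,0,0.2],[0,0,2.5,0,0,0,0.2],[0,0,0.5,0,0,0,0.2],[0,0,0,0,0,0,0.2]]'
python3 -c "
from h import *
go(473.5,-320.5,104,97)
c=wrist();cv2.imwrite('pics/w8.png',c['frame'])"
```

```text
time_s: 42.3
tool_pos: [0.4767, -0.3191, 0.142]
tool_rot: [179.8, 0.1, 96.8]
force: [0.5, -0.2, -0.8]
grip_width: 0.0381
at [ 476.7 -319.1  142. ] rot [1.798e+02 1.000e-01 9.680e+01] w 38.1 F [ 0.5 -0.2 -0.8] t 42.3 | shift cm [-0.09 -0.35  3.8 ] n>=0.8 turn [ 0.004  0.002 -0.003] n>=0.0
```

View pics/w8.png

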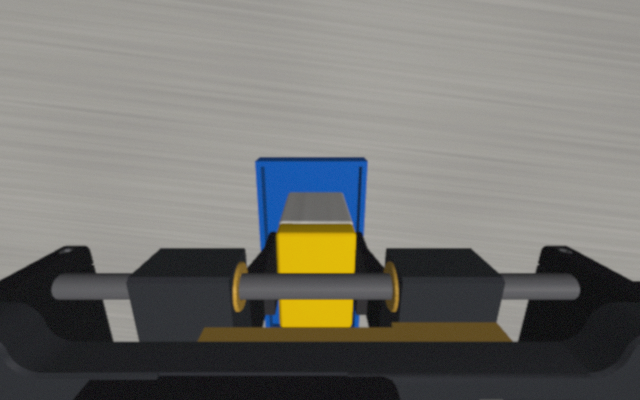

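The tin (316,260) is held squarely over the near blue pocket, whose wall is at (312,160). Lower.

```bash
python3 -m creep '[[-0.1,-0.4,0.5,0.004,0,0,0.2],[0,0,1,0,0,0,0.2],[0,-0.1,1,0.002,0,0,0.2],[0,0,0.6,0,0,0,0.2],[0,0,0,0,0,0,0.2]]'
python3 -c "
from h import *
go(473.5,-320.5,104,97)"
```

```text
time_s: 42.85
tool_pos: [0.4737, -0.3221, 0.1127]
tool_rot: [179.8, 0.3, 96.8]
force: [0.2, -0.1, -1.9]
grip_width: 0.0378
at [ 473.7 -322.1  112.7] rot [179.8   0.3  96.8] w 37.8 F [ 0.2 -0.1 -1.9] t 42.9 | shift cm [ 0.17 -0.    0.87] n>=0.2 turn [ 0.004  0.005 -0.003] n>=0.0
```

```bash
python3 -m creep '[[0.1,0,0.4,0.004,0.005,0,0.2],[0,0,0.3,0,0,0,0.2],[0,0,0.2,0,0,0,0.2],[0,0,0.2,0,0,0,0.2],[0,0,0.1,0,0,0,0.2]]'
python3 -c "
from h import *
go(473.5,-320.5,104,97)"
```

```text
time_s: 43.35
tool_pos: [0.4739, -0.3217, 0.104]
tool_rot: [180.0, -0.1, 96.8]
force: [-1.3, 0.6, 1.1]
grip_width: 0.0379
at [ 473.9 -321.7  104. ] rot [ 1.80e+02 -1.00e-01  9.68e+01] w 37.9 F [-1.3  0.6  1.1] t 43.4 | shift cm [ 0.12 -0.03  0.  ] n>=0.0 turn [ 0.    -0.003 -0.004] n>=0.0
```

Contact at the expected height. Confirm with a small press, then release, rise and move off toward the middle so nothing is hidden.

```bash
python3 -m creep '[[0,0,0.15,0,0,0,0.2],[0,0,0.15,0,0,0,0.2]]'; python3 -m creep '[[0,0,0,0,0,0,0.3],[0,0,0,0,0,0,0.6],[0,0,0,0,0,0,0.8],[0,0,0,0,0,0,1],[0,0,0,0,0,0,1],[0,0,0,0,0,0,1],[0,0,0,0,0,0,1],[0,0,-1,0,0,0,1],[0,0,-3,0,0,0,1],[0,0,-4,0,0,0,1],[0,0,-4,0,0,0,1],[0,0,-3,0,0,0,1],[3,-0.5,0,0,0,0,1],[4,-0.5,0,0,0,0,1],[4,-0.5,0,0,0,0,1],[4,-0.5,0,0,0,0,1],[4,-0.5,0,0,0,0,1],[4,-0.5,0,0,0,0,1],[2,0,0,0,0,0,1],[0,0,0,0,0,0,1]]'
python3 - <<'E'
from h import *
c=optics.read_camera('top');w=wrist();s=optics.read_camera('scene')
cv2.imwrite('pics/f_top.png',c['frame']);cv2.imwrite('pics/f_scene.png',cv2.resize(s['frame'][90:310,180:520],None,fx=2.3,fy=2.3,interpolation=2))
print(env.get_obs()['tool_pos'])
E
```

```text
time_s: 43.55
tool_pos: [0.474, -0.3219, 0.104]
tool_rot: [180.0, -0.3, 96.8]
force: [-4.3, 3.8, 10.6]
grip_width: 0.0377
time_s: 45.55
tool_pos: [0.4131, -0.0734, 0.2697]
tool_rot: [179.2, 0.2, 96.3]
force: [0.4, 0.2, -0.3]
grip_width: 0.087
[ 0.4135957  -0.07703745  0.26949536]
```

View pics/f_top.png

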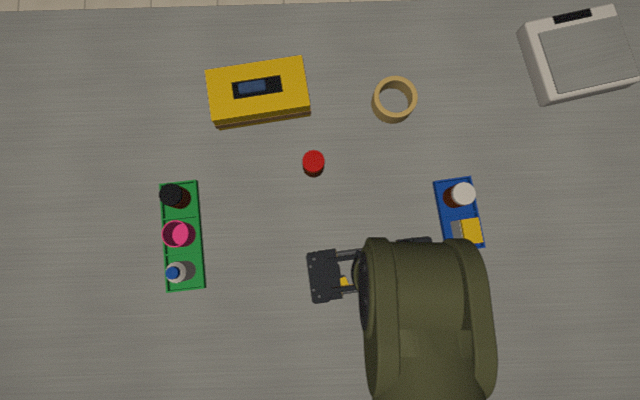

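View pics/f_scene.png

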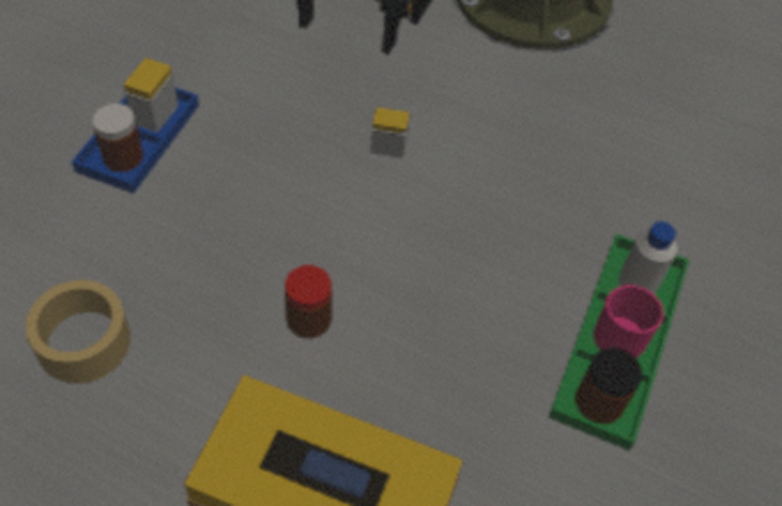

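Both views show the five items standing in their own pockets, with red jar (313,162), tape (395,100), glove box (258,90) and the small tin unmoved. I'll do one numeric check of lid heights and the red jar, then hand in.

```bash
python3 -m creep '[[0,0,0,0,0,0,1],[0,0,0,0,0,0,1],[0,0,0,0,0,0,1]]'; python3 - <<'E'
from h import *
from cell import order
c=optics.read_camera('top')
for n,col,b,z in(('blackjar','black',(155,175,195,208),.074),('cup','pink',(155,215,200,250),.064),('cap','bluecap',(160,258,200,290),.099),('whitejar','white',(445,178,480,210),.074),('tin','yellow',(450,212,485,250),.074),('red','red',(295,145,330,180),.07)):
    m=mask(c,col,b);p=depthpts(c,m);print(n,m.sum(),top(c,m,z),'z95',np.percentile(p[:,2],95).round(3))
print(order.sign_off())
E
```

```text
time_s: 46.0
tool_pos: [0.4139, -0.0806, 0.2696]
tool_rot: [179.3, 0.3, 95.6]
force: [0.2, -0.2, 0.4]
grip_width: 0.0871
blackjar 542 (array([569.3, 314.1,  49.1]), 401) z95 0.077
cup 689 (array([486.4, 305.6,  58.8]), 147) z95 0.065
cap 126 (array([405.9, 298.2,  25.1]), 124) z95 0.102
whitejar 418 (array([ 553.7, -310.6,   48.4]), 410) z95 0.076
tin 389 (array([ 474.9, -319.8,   60.5]), 357) z95 0.077
red 392 (array([634.1,   7.2,  48. ]), 380) z95 0.072
the job is handed in; nothing more can be done
None
```

Both kits are made up and the job is handed in, at about 46 s of the 125 s allowed. I viewed 12 of the 14 pictures.

- **Green tray:** black-lidded jar in the far pocket, pink cup in the middle and white bottle in the near pocket.
- **Blue tray:** white-lidded jar in the far pocket and yellow-lidded tin in the near one. I used the tin of about 54 x 37 x 70 mm and left the smaller one.
- **Setting down:** each item was lowered until the force reading showed contact with the pocket floor, then released.

**Last checks:**
- The final top and scene views show all five items upright in separate pockets.
- Their tops measured within about 3 mm of the right height for standing on a pocket floor.
- Their positions are within about 5 mm of the pocket centres I had measured. The black jar is the furthest off, and it is still inside its pocket.
- The red-lidded jar measured where it started, to within 0.5 mm. The tape and glove box look unmoved in the pictures, but I did not measure them.
- The top and wrist cameras disagreed by about 4 mm on where the blue tray is. I aimed between the two, well inside the clearance.
- The gripper was open, still and clear of everything.

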